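# Let the upright bracket down onto the bench stop

## Robot

A 7-joint arm with a two-finger parallel gripper is mounted at the origin on a cart in front of the work surface, level with it; the furniture and walls round the work are solid. World frame = base frame: x ahead of the robot, y to its left, z up, the work surface at z = 0. Lengths are in m, angles in rad, forces in N, time in s.
With the tool pointing down it reaches from about 0.4 to 0.85 m from the base axis. Payload 4.5 kg.
Tool frame: the origin (TCP) lies at the very end of the fingers, on their centre line; the grasp point (between the pads) lies 19 mm behind it; z points along the fingers, y is the line along which they close (so a half turn about z gives the same grasp; the last joint's range is limited). The gripper opens to 88 mm and grips with 3 to 60 N. Pads are 18 mm wide; open, the fingers measure 123 mm over their backs; the gripper's body (75 mm by 187 mm) begins 45 mm behind the grasp point.
Start: joints at [-1.192, 0.689, -0.195, 1.565, 0.157, 0.902, -0.215], TCP at [0.211, 0.588, 0.212] pointing down, gripper open.
Joint ranges: [-3.01, 3.01], [-0.46, 2.08], [-1.47, 1.51], [0.13, 2.56], [-1, 4.14], [0.04, 2.09], [-2.66, 2.66]. Speed limits (rad/s): [2.57, 2.57, 3.14, 3.14, 3.14, 3.14, 3.14].

## Interface

Orientations are given as a unit quaternion [x, y, z, w].
In Python, from plant import r, optics gives the robot as it stands.
- The arm moves only by the tool servo_tool, never from a script. Its arguments are lists of equal length, an entry for each row: "translation": the shift along the tool's x, y, z in m, a list of three; "turn": the turn, a rotation vector about the tool's x, y, z in rad, a list of three. In form: {"translation": [[dx, dy, dz], ...], "turn": [[rx, ry, rz], ...]}. A call has 1 to 10 rows; each row shifts and turns the commanded pose from where the row before left it, along the tool's axes as they then stand; what a row does not reach is not made up. A row lasts 1/8 s, in which the tool goes at most 62.5 mm and 10.7 degrees, less where a joint would pass 70% of its speed; a pose out of reach is approached as far as the arm can. A call is refused whole if a number of a shift passes 0.0625 or a number of a turn 0.188, either way. A call with a gripper value outside its range is refused whole. "grip" is the opening, from 0 (shut) to 1 (fully open), set as the call begins (left out, the last holds). The fingers move at their own pace and stop on an object; "grip_force" is the grip in N (left out, the last holds). Time passes only in rows, so rows that do not move let the fingers close. It gives the time, the measured TCP pose, the force, the opening and the grip force at its end, in the units of the state.
- r.get_state(): the state, without advancing time (a new reading comes with each control period).
- optics.snapshot(name): name is "scene" or "top" or "wrist"; returns a dict with "img" (480x640x3 uint8, red, green, blue), "z_map" (480x640 float32, m along the optical axis (not along the pixel's ray), 0 where there is no reading), "mtx" (3x3 intrinsics, pixels), "R" (3x3) and "t" (3): a world point X has camera coordinates R X + t. Camera axes: x right, y down, z forward; pixel columns grow to the right and rows downward; lengths in m; the calibration is good to about 2 mm. A picture is of the moment at which its call begins.
- r.finish_job(): hands the job in; it is judged then, once.
The state is a dict: "clock": time; "q": joint angles; "qd": joint speeds; "joint_torque": joint torques, N m; "tool_pos": TCP position; "eef_rot": TCP orientation; "contact_force": force on the tool from outside, world axes, zero at the start; "moment": the same for the moment, N m; "opening": opening from 0.0 (shut) to 1.0 (fully open); "finger_force": force on a finger pad.
Only numpy, scipy, OpenCV 4.12 (cv2) and the standard library are available. Lean on these libraries where they do the work, as an engineer would, in place of code of your own. Each camera call takes 0.05 s, during which the arm holds its last target. There are 200 camera calls.

## Task

Tip the tall aluminium angle bracket over towards the wooden stop block, so that the back of its upright comes to lie on the stop while its lower edge stays on the board and its foot plate sticks up. Only push it with the fingers: do not pinch it or lift it off the board, and do not let it fall, but keep a finger against it and let it down slowly and gently all the way. Leave the small things standing around it where they are, and finish clear of everything.

Things in the scene. Friction and masses are not known exactly. Their poses are not given: they have to be found in the camera images.
- bracket: loose aluminium angle bracket, 0.45-0.7 kg, on its foot. Upright 200 high, 70 wide, 8 mm thick, two slots; foot plate 120 long (from upright's outer face), 70 wide, 8 mm thick, two holes. Origin: middle of the lower outer edge of the upright, over which it tips. x: from foot towards stop (foot runs to x = -120 mm, upright fills -8 to 0); y: along the width; z: up the upright.
- bracket_top (a point): middle of the upper outer edge of the upright, 200 mm above the bracket's origin. The bracket balances on its lower edge when tipped by about 0.37 rad (21 degrees): before that it falls back on its foot, after that it falls towards the stop unless held back. It slides on the board with a friction coefficient of roughly 0.6.
- foot_end (a point): middle of the free end of the foot plate, on its upper (inner) face, 120 mm behind the bracket's origin and 8 mm up. As the bracket tips, the foot plate rises; pressing on this inner face near its free end holds the bracket back.
- bench_stop: plain brown wooden block screwed to the board (fixed), 60 (x) x 100 (y) x 40 (z) mm. Origin: centre of its underside. The bracket stands on its -x side, the upright's outer face turned to it, 130 to 170 mm from its near face; tipped over, the upright lies on the stop's upper near edge, tilted by about 1.27 to 1.34 rad from standing.
- board: flat thick wooden board fixed on the bench, 380 (x) x 470 (y) x 36 mm; origin at the centre of its underside. Stop, bracket and the small things stand on its top, 36 mm above the bench
- small_carton: bystander, loose: small orange carton, 36x36x55 mm, standing; origin at the centre of its underside
- steel_block: bystander, loose: plain steel block, 34x46x34 mm; origin at the centre of its underside
- tape_roll: bystander, loose: roll of black tape lying flat, 55 mm across, 19 mm high; origin at the centre of its underside
- oil_can: bystander, loose: yellow plastic oil bottle with a thin red spout, 54 mm across, 151 mm high; origin at the centre of its underside

How it is judged:
By the outcome, as a careful person would: the job done as asked, in the order asked, and still so for the second after the job is handed in, with the robot touching nothing.
It also fails if it takes over 48 s, if anything falls off the work surface, if the arm or the gripper's body presses on something with over 40 N, if the wrist force passes 120 N, or if a joint passes its speed limit or range.

## Working session

There is one attempt and no reset: what is moved stays moved. The work goes in short steps, Python scripts to look and compute and a tool call to move; the robot and the scene stay as the last step left them, time stands still between calls to the robot, and variables do not carry over. Pictures are saved under pics/ and viewed, at most 10 in all, crops included, and the job is handed in when it is done.

Besides the shell and the picture viewer there is one more tool, called by a JSON object that holds its "api" and its "payload", one argument or row to a line. servo_tool: Moves the arm, as the interface text tells. Its arguments: {"type":"object","properties":{"translation":{"type":"array"},"turn":{"type":"array"},"grip":{"type":"number"},"grip_force":{"type":"number"}},"required":["translation","turn"]}

```bash
ls; mkdir -p pics; python3 - <<'E'
from plant import r, optics
import cv2,numpy as np
s=r.get_state();print({k:np.round(v,3) for k,v in s.items()})
for n in("scene","top"):
    d=optics.snapshot(n);cv2.imwrite(f"pics/{n}0.png",d["img"][:,:,::-1]);np.savez(f"{n}0.npz",**d)
    print(n,d["mtx"].round(1).tolist(),d["R"].round(3).tolist(),d["t"].round(3))
E
```

```text
pics
{'clock': np.float64(0.0), 'q': array([-1.192,  0.69 , -0.195,  1.566,  0.157,  0.902, -0.215]), 'qd': array([-0.   ,  0.001,  0.001,  0.   ,  0.001, -0.002,  0.   ]), 'joint_torque': array([ 0.0000e+00, -5.2755e+01, -1.2670e+00, -1.5342e+01, -5.3000e-02,
        7.0000e-03,  0.0000e+00]), 'tool_pos': array([0.211, 0.588, 0.211]), 'eef_rot': array([ 0.172,  0.985, -0.001, -0.   ]), 'contact_force': array([ 0.299, -0.299, -0.557]), 'moment': array([-0.046, -0.014,  0.017]), 'finger_force': np.float64(0.0), 'opening': np.float64(0.998)}
scene [[488.4, 0.0, 314.0], [0.0, 488.4, 238.6], [0.0, 0.0, 1.0]] [[0.836, -0.548, 0.028], [-0.209, -0.365, -0.907], [0.507, 0.753, -0.42]] [-0.356  0.34   0.489]
top [[475.1, 0.0, 314.2], [0.0, 475.1, 244.0], [0.0, 0.0, 1.0]] [[-0.02, -0.999, 0.027], [-0.986, 0.016, -0.167], [0.166, -0.03, -0.986]] [0.201 0.544 0.917]
```

View pics/scene0.png

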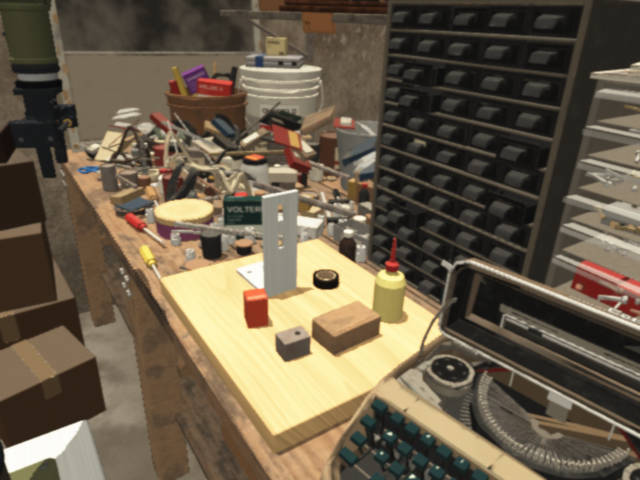

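View pics/top0.png

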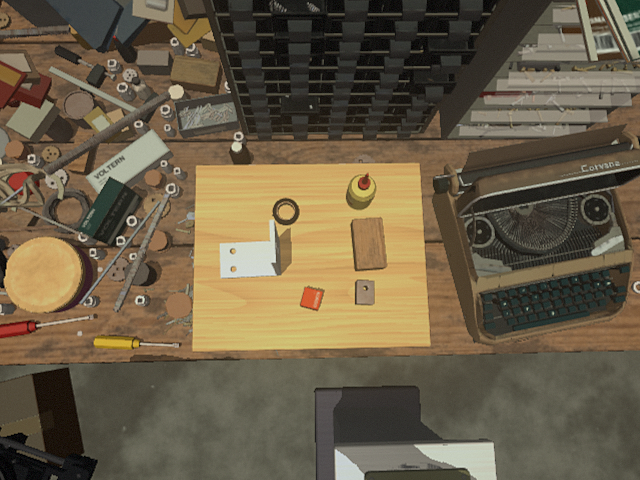

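Top view: the bracket's foot is at about (220–275, 242–277) with the upright at ~(275, 222–275). The stop is at (352–385, 218–270), tape (286,211), carton (312,298), steel block (365,292) and oil can (362,190). The bracket tips towards image right, about world -y.

```bash
cat > h.py <<'E'
import numpy as np,cv2
def cloud(d):
    z=d["z_map"];v,u=np.mgrid[:480,:640];K=d["mtx"]
    c=np.stack([(u-K[0,2])/K[0,0]*z,(v-K[1,2])/K[1,1]*z,z],-1)
    return (c-d["t"])@d["R"]
E
python3 - <<'E'
from h import *
for n in("top","scene"):
    d=np.load(n+"0.npz");P=cloud(d);Z=P[...,2]
    if n=="top":
        for nm,(u,v) in dict(board=(330,240),foot=(245,260),stop=(368,245),carton=(312,298),steel=(365,292),tape=(278,216),oil=(362,195)).items(): print(nm,P[v,u].round(4))
        B=P[175:340,205:420].reshape(-1,3)
        m=((Z>.05)&(P[...,0]>.3)&(P[...,0]<.75)&(d["z_map"]>0));m[:170]=0;m[345:]=0;m[:,:197]=0;m[:,428:]=0
        k,l,st,_=cv2.connectedComponentsWithStats(m.astype(np.uint8))
        for i in range(1,k):
            if st[i,4]<30: continue
            q=P[l==i];hz=np.percentile(q[:,2],90)
            top=q[abs(q[:,2]-hz)<.006] 
            print(st[i],"zmax",q[:,2].max().round(3),"top ctr,size,ang",cv2.minAreaRect((q[:,:2]*1000).astype(np.float32)),hz.round(3), cv2.minAreaRect((top[:,:2]*1000).astype(np.float32)))
    # upright face
    m=(Z>.06)&(Z<.23)&(d["z_map"]>0)
    im=d["img"]
    if n=="scene":
        w=np.zeros_like(m);w[192:298,262:298]=1;q=P[m&w];q=q[(abs(q[:,0]-.55)<.2)]
        med=np.median(q,0);q=q[np.linalg.norm(q[:,:2]-med[:2],axis=1)<.06]
        for lo in(.06,.1,.15,.2):
            s=q[(q[:,2]>lo)&(q[:,2]<lo+.03)];print(lo,len(s),cv2.minAreaRect((s[:,:2]*1000).astype(np.float32)),np.polyfit(s[:,0],s[:,1],1))
        print(P[300:180:-6,270].round(3).tolist())
d=np.load("top0.npz");cv2.imwrite("pics/c.png",cv2.resize(d["img"][180:320,200:400,::-1],None,fx=4,fy=4,interpolation=cv2.INTER_CUBIC))
E
```

```text
board [0.5563 0.1586 0.035 ]
foot [0.5169 0.3304 0.0431]
stop [0.5378 0.0873 0.0766]
carton [0.4362 0.199  0.0906]
steel [0.447  0.0956 0.0687]
tape [0.6029 0.2632 0.0568]
oil [0.6271 0.101  0.1188]
[346 174  31  36 803] zmax 0.189 top ctr,size,ang ((642.6367797851562, 98.93596649169922), (53.11753463745117, 52.05324935913086), 63.13895797729492) 0.142 ((644.4760131835938, 99.25225067138672), (22.122276306152344, 21.933921813964844), 79.39969635009766)
[273 199  26  26 328] zmax 0.059 top ctr,size,ang ((613.2738037109375, 248.1273956298828), (50.45540237426758, 51.67965316772461), 89.06745147705078) 0.057 ((613.258544921875, 248.112060546875), (50.438167572021484, 51.68031311035156), 89.36028289794922)
[ 351  218   36   53 1622] zmax 0.082 top ctr,size,ang ((541.9078979492188, 84.23658752441406), (100.69768524169922, 61.136627197265625), 3.911501169204712) 0.079 ((541.740966796875, 84.6121826171875), (99.95801544189453, 60.498470306396484), 3.6551945209503174)
[269 220  12  56 443] zmax 0.24 top ctr,size,ang ((520.0015258789062, 264.20458984375), (70.39073181152344, 8.251546859741211
[... 912 characters left out ...]
.5648193359375, 261.8788757324219), (70.95423889160156, 10.60244083404541), 0.4038357436656952) [0.01693154 0.25158883]
0.2 537 ((519.593994140625, 262.6831970214844), (69.89867401123047, 11.951733589172363), 1.4546313285827637) [0.01880022 0.25072681]
[[0.489, 0.247, 0.037], [0.496, 0.26, 0.041], [0.495, 0.259, 0.055], [0.496, 0.26, 0.067], [0.496, 0.26, 0.079], [0.496, 0.258, 0.093], [0.496, 0.259, 0.105], [0.497, 0.26, 0.116], [0.497, 0.26, 0.129], [0.496, 0.258, 0.142], [0.498, 0.261, 0.152], [0.497, 0.26, 0.165], [0.497, 0.258, 0.177], [0.497, 0.258, 0.188], [0.497, 0.258, 0.2], [0.498, 0.26, 0.21], [0.497, 0.259, 0.222], [0.498, 0.259, 0.233], [0.717, 0.666, 0.08], [0.714, 0.659, 0.1]]
```

View pics/c.png

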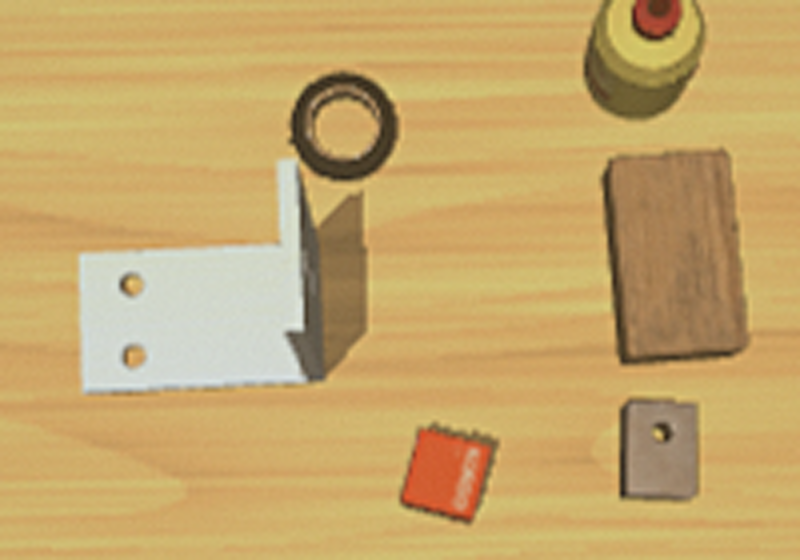

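```bash
cat >> h.py <<'E'
from scipy.spatial.transform import Rotation as Ro
PIV=np.array([.520,.2605,.036]); YAW=.02; GAP=.0
def target(th,u1=.108,gap=.004,back=0.,span=.123):
    f=np.array([-np.sin(YAW),np.cos(YAW),0]);k=np.array([0,0,1.])
    u=f*np.cos(th)+k*np.sin(th); w=-f*np.sin(th)+k*np.cos(th)
    a=u1-.008; b=np.sqrt(span**2-a**2)
    ty=(a*u-b*w)/span; tz=-(b*u+a*w)/span; tx=np.cross(ty,tz)
    p=PIV+(.008+a/2)*u+(.008+b/2)*w-tz*back+gap*(u+w)
    return p,Ro.from_matrix(np.c_[tx,ty,tz])
def rel(s,p,R):
    C=Ro.from_quat(s["eef_rot"]); return C.inv().apply(p-s["tool_pos"]),(C.inv()*R).as_rotvec(),R.inv().apply(p-s["tool_pos"])
def brk(s):  # tcp corners of A,B in bracket-plane coordinates (standing)
    C=Ro.from_quat(s["eef_rot"]).as_matrix();f=np.array([-np.sin(YAW),np.cos(YAW),0])
    o=[]
    for sg in(-1,1):
        q=s["tool_pos"]+sg*.0615*C[:,1]-PIV;o.append((round(float(q@f)*1e3,1),round(float(q[2])*1e3,1)))
    return o
E
python3 - <<'E'
from h import *
from plant import r
d=np.load("top0.npz");P=cloud(d)
im=d["img"].astype(int);m=(im.min(2)>150)&(im.max(2)-im.min(2)<40);m[:238]=0;m[285:]=0;m[:,:215]=0;m[:,268:]=0
q=P[m];q=q[(q[:,2]<.06)];print(len(q),cv2.minAreaRect((q[:,:2]*1000).astype(np.float32)),q.mean(0),q.min(0),q.max(0))
s=r.get_state()
for b in(.15,0): p,R=target(0,back=b);print(p.round(4),[x.round(4) for x in rel(s,p,R)])
E
```

```text
1607 ((519.0711669921875, 333.6195068359375), (71.8639144897461, 96.12741088867188), 1.1509795188903809) [0.51842358 0.33237449 0.04460517] [0.4827366  0.28598849 0.03426711] [0.55583118 0.38129209 0.04979861]
[0.517  0.4098 0.2058] [array([-0.348 , -0.0639,  0.0052]), array([ 0.6128, -0.1135, -0.3528]), array([-0.3023, -0.1466,  0.1111])]
[0.5188 0.3225 0.0838] [array([-0.3791, -0.1453,  0.1273]), array([ 0.6128, -0.1135, -0.3528]), array([-0.3023, -0.1466,  0.2611])]
```

{"api": "servo_tool", "payload": {
  "translation": [
    [0, 0, 0],
    [0, 0, 0],
    [0, 0, 0],
    [0, 0, 0],
    [0, 0, 0]
  ],
  "turn": [
    [0.1226, -0.0227, -0.0706],
    [0.1226, -0.0227, -0.0706],
    [0.1226, -0.0227, -0.0706],
    [0.1226, -0.0227, -0.0706],
    [0.1226, -0.0227, -0.0706]
  ],
  "grip": 1.0
}}

```text
clock: 0.72
tool_pos: [0.2116, 0.5881, 0.2114]
eef_rot: [-0.01, 0.952, -0.307, 0.003]
contact_force: [0.2, 0.2, 0.5]
opening: 1.0
finger_force: 0.0
```

{"api": "servo_tool", "payload": {
  "translation": [
    [-0.03, -0.0147, 0.011],
    [-0.03, -0.0147, 0.011],
    [-0.03, -0.0147, 0.011],
    [-0.03, -0.0147, 0.011],
    [-0.03, -0.0147, 0.011],
    [-0.03, -0.0147, 0.011],
    [-0.03, -0.0147, 0.011],
    [-0.03, -0.0147, 0.011],
    [-0.03, -0.0147, 0.011],
    [-0.03, -0.0147, 0.011]
  ],
  "turn": [
    [0, 0, 0],
    [0, 0, 0],
    [0, 0, 0],
    [0, 0, 0],
    [0, 0, 0],
    [0, 0, 0],
    [0, 0, 0],
    [0, 0, 0],
    [0, 0, 0],
    [0, 0, 0]
  ]
}}

```text
clock: 1.98
tool_pos: [0.5156, 0.41, 0.2069]
eef_rot: [-0.01, 0.952, -0.305, 0.003]
contact_force: [0.2, 0.3, 0.1]
opening: 1.002
finger_force: 0.0
```

```bash
python3 - <<'E'
from h import *
from plant import r,optics
s=r.get_state();print(s["clock"],s["tool_pos"],s["q"].round(3),s["contact_force"])
for b in(.15,0): p,R=target(0,back=b);print(p.round(4),[x.round(4) for x in rel(s,p,R)])
d=optics.snapshot("scene");cv2.imwrite("pics/s1.png",d["img"][:,:,::-1])
E
```

```text
1.975 [0.51558624 0.40996024 0.20693945] [-0.886  1.035 -0.137  0.953  0.457  1.693  0.534] [0.20213848 0.31440277 0.11773791]
[0.517  0.4098 0.2058] [array([-0.0014,  0.0005,  0.0011]), array([ 0.0008, -0.0002,  0.0006]), array([-0.0014,  0.0005,  0.0011])]
[0.5188 0.3225 0.0838] [array([-0.0015,  0.0004,  0.1511]), array([ 0.0008, -0.0002,  0.0006]), array([-0.0014,  0.0005,  0.1511])]
```

{"api": "servo_tool", "payload": {
  "translation": [
    [-0.0014, 0, 0.02],
    [0, 0, 0.02],
    [0, 0, 0.02],
    [0, 0, 0.02],
    [0, 0, 0.02],
    [0, 0, 0.015],
    [0, 0, 0.013],
    [0, 0, 0.01],
    [0, 0, 0.008],
    [0, 0, 0]
  ],
  "turn": [
    [0, 0, 0],
    [0, 0, 0],
    [0, 0, 0],
    [0, 0, 0],
    [0, 0, 0],
    [0, 0, 0],
    [0, 0, 0],
    [0, 0, 0],
    [0, 0, 0],
    [0, 0, 0]
  ]
}}

```text
clock: 3.28
tool_pos: [0.518, 0.3255, 0.0884]
eef_rot: [-0.009, 0.952, -0.305, 0.003]
contact_force: [-0.2, 0.6, -0.2]
opening: 1.001
finger_force: 0.0
```

```bash
python3 - <<'E'
from h import *
from plant import r,optics
s=r.get_state();print(s["clock"],s["tool_pos"],s["q"].round(3),s["contact_force"],brk(s))
p,R=target(0);print(p.round(4),[x.round(4) for x in rel(s,p,R)])
d=optics.snapshot("scene");cv2.imwrite("pics/s2.png",cv2.resize(d["img"][150:350,160:430,::-1],None,fx=2.9,fy=2.9,interpolation=cv2.INTER_CUBIC))
E
```

```text
3.275 [0.51798966 0.32553931 0.08844712] [-0.804  1.067 -0.134  1.284  0.511  1.346  0.434] [-0.16998823  0.61723508 -0.19558652] [(15.0, 88.2), (115.1, 16.7)]
[0.5188 0.3225 0.0838] [array([-0.0007,  0.0002,  0.0056]), array([ 0.0008, -0.    , -0.0001]), array([-0.0007,  0.0002,  0.0056])]
```

View pics/s2.png

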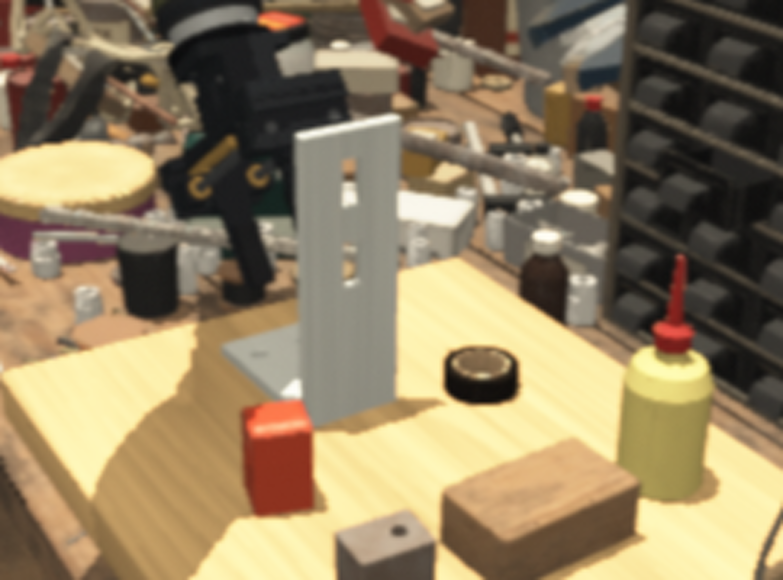

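{"api": "servo_tool", "payload": {
  "translation": [
    [0, -0.0005, 0.0035],
    [0, -0.0005, 0.0035],
    [0, 0, 0]
  ],
  "turn": [
    [0, 0, 0],
    [0, 0, 0],
    [0, 0, 0]
  ]
}}

```text
clock: 3.7
tool_pos: [0.5181, 0.3207, 0.0835]
eef_rot: [-0.009, 0.952, -0.305, 0.003]
contact_force: [-0.5, 0.8, 0.4]
opening: 0.995
finger_force: 0.0
```

{"api": "servo_tool", "payload": {
  "translation": [
    [0, 0.0006, 0.0008],
    [0, 0.0006, 0.0008],
    [0, 0, 0]
  ],
  "turn": [
    [0, 0, 0],
    [0, 0, 0],
    [0, 0, 0]
  ]
}}

```text
clock: 4.08
tool_pos: [0.5181, 0.3212, 0.0815]
eef_rot: [-0.01, 0.952, -0.305, 0.003]
contact_force: [-0.9, -0.2, -0.6]
opening: 1.001
finger_force: 0.0
```

```bash
python3 - <<'E'
from h import *
from plant import r,optics
s=r.get_state();print(s["clock"],s["tool_pos"],s["contact_force"],s["moment"],brk(s))
E
```

```text
4.075 [0.51807107 0.32120392 0.08149739] [-0.91654613 -0.20086848 -0.60580141] [0.55917138 0.03079623 0.00235853] [(10.7, 81.2), (110.8, 9.8)]
```

{"api": "servo_tool", "payload": {
  "translation": [
    [0, 0.0006, 0.0008],
    [0, 0, 0]
  ],
  "turn": [
    [0, 0, 0],
    [0, 0, 0]
  ]
}}

```text
clock: 4.32
tool_pos: [0.5181, 0.3211, 0.0805]
eef_rot: [-0.01, 0.952, -0.305, 0.003]
contact_force: [1.2, 0.1, -0.6]
opening: 0.999
finger_force: 0.0
```

{"api": "servo_tool", "payload": {
  "translation": [
    [0, 0.0006, 0.0008],
    [0, 0, 0]
  ],
  "turn": [
    [0, 0, 0],
    [0, 0, 0]
  ]
}}

```text
clock: 4.58
tool_pos: [0.5181, 0.3211, 0.0795]
eef_rot: [-0.01, 0.952, -0.305, 0.003]
contact_force: [0.4, 0.5, 0.6]
opening: 0.999
finger_force: 0.0
```

{"api": "servo_tool", "payload": {
  "translation": [
    [0, 0.0006, 0.0008],
    [0, 0, 0]
  ],
  "turn": [
    [0, 0, 0],
    [0, 0, 0]
  ]
}}

```text
clock: 4.82
tool_pos: [0.5181, 0.3213, 0.0785]
eef_rot: [-0.01, 0.952, -0.305, 0.003]
contact_force: [-0.3, 0.5, 0.1]
opening: 1.0
finger_force: 0.0
```

{"api": "servo_tool", "payload": {
  "translation": [
    [0, 0.0006, 0.0008],
    [0, 0, 0]
  ],
  "turn": [
    [0, 0, 0],
    [0, 0, 0]
  ]
}}

```text
clock: 5.08
tool_pos: [0.5181, 0.3212, 0.0775]
eef_rot: [-0.01, 0.952, -0.305, 0.003]
contact_force: [0.3, 1.2, 0.2]
opening: 0.999
finger_force: 0.0
```

{"api": "servo_tool", "payload": {
  "translation": [
    [0, 0.0006, 0.0008],
    [0, 0, 0]
  ],
  "turn": [
    [0, 0, 0],
    [0, 0, 0]
  ]
}}

```text
clock: 5.32
tool_pos: [0.5181, 0.3212, 0.0765]
eef_rot: [-0.01, 0.952, -0.305, 0.003]
contact_force: [0.2, 0.3, -0.7]
opening: 0.998
finger_force: 0.0
```

{"api": "servo_tool", "payload": {
  "translation": [
    [0, 0.0006, 0.0008],
    [0, 0, 0]
  ],
  "turn": [
    [0, 0, 0],
    [0, 0, 0]
  ]
}}

```text
clock: 5.58
tool_pos: [0.5181, 0.3213, 0.0755]
eef_rot: [-0.01, 0.952, -0.305, 0.003]
contact_force: [1.0, 0.2, 0.3]
opening: 1.001
finger_force: 0.0
```

```bash
python3 - <<'E'
from h import *
from plant import r,optics
d=optics.snapshot("top");a=d["img"][190:310,190:330,::-1]
b=optics.snapshot("wrist")["img"][:,:,::-1]
a=cv2.resize(a,(466,400),interpolation=cv2.INTER_CUBIC);b=cv2.resize(b,(334,400))
cv2.imwrite("pics/t3.png",np.hstack([a,b]))
E
```

```text
(no output)
```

View pics/t3.png

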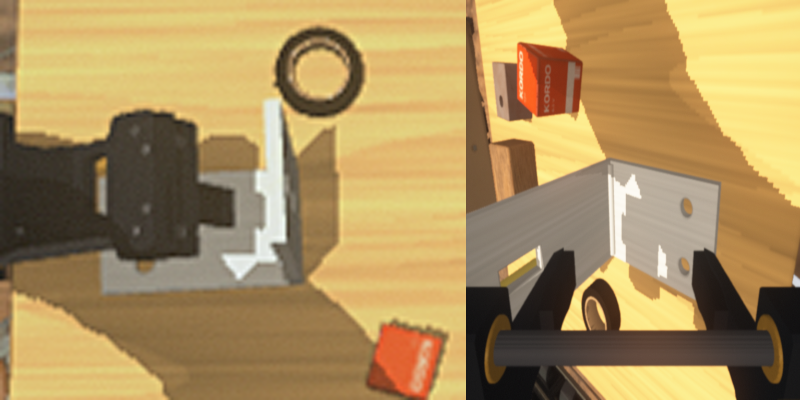

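Wrist view: the fingers taper towards the tips, with tips at about (572,255) and (700,255). The contact span is therefore smaller than 123 mm and the gaps are larger than computed, so I'll feel for contact.

{"api": "servo_tool", "payload": {
  "translation": [
    [0, -0.0024, 0.0017],
    [0, -0.0016, 0.0012],
    [0, 0, 0]
  ],
  "turn": [
    [0, 0, 0],
    [0, 0, 0],
    [0, 0, 0]
  ]
}}

```text
clock: 6.05
tool_pos: [0.5183, 0.316, 0.0757]
eef_rot: [-0.009, 0.952, -0.305, 0.003]
contact_force: [-0.4, -0.1, -1.0]
opening: 1.004
finger_force: 0.0
```

{"api": "servo_tool", "payload": {
  "translation": [
    [0, 0.0006, 0.0008],
    [0, 0, 0]
  ],
  "turn": [
    [0, 0, 0],
    [0, 0, 0]
  ]
}}

```text
clock: 6.3
tool_pos: [0.5182, 0.3164, 0.0744]
eef_rot: [-0.01, 0.952, -0.305, 0.003]
contact_force: [-0.0, -0.6, 0.8]
opening: 0.999
finger_force: 0.0
```

{"api": "servo_tool", "payload": {
  "translation": [
    [0, 0.0006, 0.0008],
    [0, 0, 0]
  ],
  "turn": [
    [0, 0, 0],
    [0, 0, 0]
  ]
}}

```text
clock: 6.55
tool_pos: [0.5182, 0.3164, 0.0734]
eef_rot: [-0.01, 0.952, -0.305, 0.003]
contact_force: [0.4, 0.8, 0.5]
opening: 1.001
finger_force: 0.0
```

{"api": "servo_tool", "payload": {
  "translation": [
    [0, 0.0006, 0.0008],
    [0, 0, 0]
  ],
  "turn": [
    [0, 0, 0],
    [0, 0, 0]
  ]
}}

```text
clock: 6.8
tool_pos: [0.5182, 0.3164, 0.0725]
eef_rot: [-0.01, 0.952, -0.305, 0.003]
contact_force: [0.4, 0.5, -0.0]
opening: 0.998
finger_force: 0.0
```

{"api": "servo_tool", "payload": {
  "translation": [
    [0, 0.0006, 0.0008],
    [0, 0, 0]
  ],
  "turn": [
    [0, 0, 0],
    [0, 0, 0]
  ]
}}

```text
clock: 7.05
tool_pos: [0.5182, 0.3164, 0.0715]
eef_rot: [-0.01, 0.952, -0.305, 0.003]
contact_force: [0.2, 0.1, -0.8]
opening: 0.998
finger_force: 0.0
```

{"api": "servo_tool", "payload": {
  "translation": [
    [0, 0.0006, 0.0008],
    [0, 0, 0]
  ],
  "turn": [
    [0, 0, 0],
    [0, 0, 0]
  ]
}}

```text
clock: 7.3
tool_pos: [0.5182, 0.3165, 0.0705]
eef_rot: [-0.01, 0.952, -0.305, 0.003]
contact_force: [-0.3, 0.8, 0.0]
opening: 1.004
finger_force: 0.0
```

{"api": "servo_tool", "payload": {
  "translation": [
    [0, 0.0006, 0.0008],
    [0, 0, 0]
  ],
  "turn": [
    [0, 0, 0],
    [0, 0, 0]
  ]
}}

```text
clock: 7.55
tool_pos: [0.5182, 0.3165, 0.0695]
eef_rot: [-0.01, 0.952, -0.305, 0.003]
contact_force: [0.9, -0.1, 0.2]
opening: 1.001
finger_force: 0.0
```

```bash
python3 - <<'E'
from h import *
from plant import r,optics
d=optics.snapshot("wrist");s=r.get_state();P=cloud(d)
C=Ro.from_quat(s["eef_rot"]);T=C.inv().apply((P-s["tool_pos"]).reshape(-1,3)).reshape(P.shape)*1e3
m=(d["z_map"]>0)&(d["img"].max(2)<70)&(abs(T[...,0])<14)&(T[...,2]<3)&(T[...,2]>-60)&(abs(T[...,1])<75)
for z in range(-40,3,4):
    for sg in(-1,1):
        q=T[m&(abs(T[...,2]-z)<2)&(T[...,1]*sg>0)]
        if len(q)>3: print(z,sg,len(q),np.percentile(q[:,1],[2,98]).round(1),np.percentile(q[:,0],[2,98]).round(1))
# bracket seen by wrist
f=np.array([-np.sin(YAW),np.cos(YAW),0]);u=(P-PIV)@f*1e3;w=(P[...,2]-.036)*1e3
g=(d["img"].min(2)>90)&(abs(P[...,0]-.52)<.03)
a=g&(u>20)&(u<80)&(abs(w-8)<10);print("foot w",np.percentile(w[a],[10,50,90]))
a=g&(w>30)&(w<150)&(abs(u-8)<10);print("upr u",np.percentile(u[a],[10,50,90]),brk(s))
cv2.imwrite("pics/w4.png",d["img"][:,:,::-1])
E
```

```text
-40 -1 379 [-57.  -43.5] [-6.2 11.1]
-40 1 368 [44.1 57.3] [-7.1 11.2]
-36 -1 349 [-56.6 -43.5] [-6.9 11.2]
-36 1 336 [44.1 56.9] [-7.  11.1]
-32 -1 306 [-56.  -43.5] [-7.3 11. ]
-32 1 319 [44.1 56.1] [-7.1 11. ]
-28 -1 177 [-53.5 -43.6] [-6.8 10.7]
-28 1 150 [44.1 53.2] [-6.6 10.8]
foot w [6.73241766 7.3981497  8.04010139]
upr u [6.84909517 7.74794862 8.51623952] [(6.0, 69.3), (106.1, -2.2)]
```

View pics/w4.png

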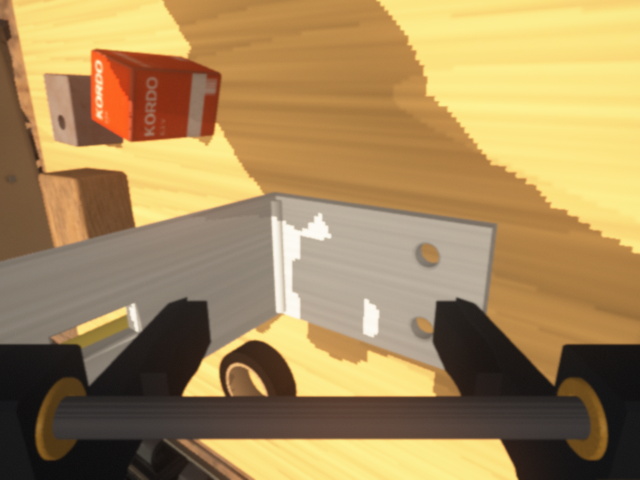

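```bash
python3 - <<'E'
from h import *
from plant import r,optics
s=r.get_state();C=Ro.from_quat(s["eef_rot"])
for n in("wrist","top"):
    d=optics.snapshot(n);P=cloud(d)
    T=C.inv().apply((P-s["tool_pos"]).reshape(-1,3)).reshape(P.shape)*1e3
    m=(d["z_map"]>0)&(abs(T[...,0])<14)&(abs(T[...,1])<70)&(abs(T[...,1])>35)&(T[...,2]<3)&(T[...,2]>-60)&(P[...,2]>.05)&(d["img"].max(2)<90)
    for sg in(-1,1):
        q=T[m&(T[...,1]*sg>0)]; print(n,sg,len(q),np.percentile(q[:,2],[1,50,90,99,100]).round(1) if len(q) else '')
        e=q[q[:,2]>np.percentile(q[:,2],95)] if len(q) else q
        print(e[:6].round(1).tolist())
    if n=="wrist": # depth along columns through each finger
        for uu in(195,455): print(uu,[(v,T[v,uu].round(0).tolist()) for v in range(280,345,8)])
E
```

```text
wrist -1 3622 [-59.8 -46.8 -32.1 -27.5 -11.6]
[[10.6, -52.7, -27.3], [11.0, -52.0, -28.2], [10.9, -51.7, -28.0], [10.8, -51.4, -27.7], [10.7, -53.4, -28.4], [10.5, -53.3, -27.9]]
wrist 1 3612 [-59.7 -46.9 -32.1 -27.2 -25.8]
[[10.8, 51.9, -27.7], [10.4, 51.9, -27.7], [10.6, 52.5, -28.0], [10.9, 52.7, -28.6], [11.0, 53.0, -28.9], [9.3, 52.1, -26.3]]
195 [(280, [5.0, -57.0, 2.0]), (288, [1.0, -58.0, 3.0]), (296, [-3.0, -58.0, 2.0]), (304, [10.0, -47.0, -30.0]), (312, [9.0, -46.0, -35.0]), (320, [9.0, -44.0, -42.0]), (328, [7.0, -44.0, -44.0]), (336, [5.0, -44.0, -45.0]), (344, [2.0, -44.0, -45.0])]
455 [(280, [10.0, 57.0, -9.0]), (288, [7.0, 57.0, -10.0]), (296, [2.0, 58.0, -8.0]), (304, [9.0, 51.0, -30.0]), (312, [9.0, 49.0, -35.0]), (320, [10.0, 47.0, -43.0]), (328, [9.0, 45.0, -47.0]), (336, [7.0, 45.0, -49.0]), (344, [5.0, 45.0, -50.0])]
top -1 98 [-59.7 -47.8 -37.6 -33.9 -33.3]
[[-9.7, -57.3, -33.3], [-5.9, -57.7, -33.9], [-4.0, -57.9, -34.2], [-2.0, -58.2, -34.7], [1.6, -58.1, -34.6]]
top 1 3 [-32.9 -29.7 -28.4 -28.1 -28.1]
[[-6.9, 43.5, -28.1]]
```

```bash
python3 - <<'E'
from h import *
from plant import r,optics
s=r.get_state();C=Ro.from_quat(s["eef_rot"])
Q=[]
for n in("wrist","top","scene"):
    d=optics.snapshot(n);P=cloud(d)
    T=C.inv().apply((P-s["tool_pos"]).reshape(-1,3)).reshape(P.shape)*1e3
    m=(d["z_map"]>0)&(abs(T[...,0])<45)&(abs(T[...,1])<110)&(T[...,2]<-22)&(T[...,2]>-200)&(d["img"].max(2)<110)
    Q.append(T[m]);print(n,m.sum())
    if n=="wrist": print("cam in tool",(C.inv().apply(-d["R"].T@d["t"]-s["tool_pos"])*1e3).round(0))
    for z in range(-190,-22,12):
        q=T[m&(abs(T[...,2]-z)<6)]
        if len(q)>5: print(z,len(q),"y",np.percentile(q[:,1],[1,99]).round(0),"x",np.percentile(q[:,0],[1,99]).round(0))
E
```

```text
wrist 59884
cam in tool [  83.    0. -173.]
-118 5827 y [-57.  56.] x [17. 35.]
-106 32797 y [-59.  59.] x [ 7. 35.]
-94 5774 y [-65.  64.] x [-9. 35.]
-82 2437 y [-61.  61.] x [-11.  13.]
-70 4538 y [-60.  60.] x [-0. 11.]
-58 3263 y [-59.  59.] x [-8. 11.]
-46 2974 y [-58.  58.] x [-8. 11.]
-34 2076 y [-87.  57.] x [-16.  11.]
top 3246
-190 437 y [-39.   7.] x [-34.  38.]
-178 415 y [-44. -12.] x [-33.  35.]
-166 147 y [-43. -16.] x [-18.  35.]
-154 142 y [-43. -20.] x [-18.  22.]
-142 246 y [-93.  67.] x [-27.  33.]
-130 992 y [-95.  86.] x [-32.  35.]
-118 207 y [-94.  78.] x [-32.  35.]
-106 316 y [-88.  70.] x [-32.  35.]
-94 115 y [-88.  51.] x [-32.  33.]
-58 50 y [-110.  -59.] x [-27.  25.]
-46 50 y [-106.  -58.] x [-9. 23.]
-34 49 y [-98.  44.] x [-25.  34.]
scene 2691
-190 150 y [-40.   4.] x [-22.  38.]
-178 225 y [-44.  13.] x [-29.  37.]
-166 243 y [-44.  17.] x [-30.  34.]
-154 196 y [-44.  14.] x [-18.  25.]
-142 93 y [-44.  17.] x [-4. 25.]
-130 411 y [-96.  82.] x [-31.  35.]
-118 334 y [-95.  88.] x [-30.  35.]
-106 358 y [-88.  80.] x [-31.  35.]
-94 316 y [-88.  83.] x [-31.  35.]
-82 87 y [-71.  66.] x [-11.  14.]
-70 73 y [-56.  58.] x [-9. 12.]
-58 65 y [42. 57.] x [-9. 12.]
-46 63 y [40. 58.] x [-7. 11.]
-34 64 y [40. 74.] x [-10.  11.]
```

Three camera views agree that the real fingertips end about 27 mm short of the reported TCP, with a tip span of about 106 mm. I'll correct the model for that and move in.

{"api": "servo_tool", "payload": {
  "translation": [
    [0, 0, 0],
    [0, -0.0023, 0.0052],
    [0, -0.0023, 0.0052],
    [0, -0.0023, 0.0052],
    [0, -0.0023, 0.0052],
    [0, 0, 0]
  ],
  "turn": [
    [0.05, 0, 0],
    [0, 0, 0],
    [0, 0, 0],
    [0, 0, 0],
    [0, 0, 0],
    [0, 0, 0]
  ]
}}

```text
clock: 8.6
tool_pos: [0.5188, 0.2954, 0.059]
eef_rot: [-0.009, 0.944, -0.329, 0.003]
contact_force: [-1.6, 0.0, -0.4]
opening: 1.002
finger_force: 0.0
```

```bash
cat >> h.py <<'E'
def tips(s):
    C=Ro.from_quat(s["eef_rot"]).as_matrix();f=np.array([-np.sin(YAW),np.cos(YAW),0]);o=[]
    for sg in(-1,1):
        q=s["tool_pos"]+sg*.053*C[:,1]-.027*C[:,2]-PIV;o.append((round(float(q@f)*1e3,1),round(float(q[2])*1e3,1)))
    return o,np.degrees(np.arctan2(C[1,2],-C[2,2])).round(2)
E
python3 - <<'E'
from h import *
from plant import r,optics
s=r.get_state();print(s["clock"],s["tool_pos"],s["q"].round(3),s["contact_force"].round(2),tips(s))
C=Ro.from_quat(s["eef_rot"]);d=optics.snapshot("wrist");P=cloud(d)
T=C.inv().apply((P-s["tool_pos"]).reshape(-1,3)).reshape(P.shape)*1e3
cv2.imwrite("pics/w5.png",d["img"][:,:,::-1])
E
```

```text
8.6 [0.51878853 0.29543732 0.0590485 ] [-0.798  1.107 -0.112  1.33   0.54   1.305  0.409] [-1.6   0.05 -0.39] ([(10.2, 77.1), (93.3, 11.3)], np.float64(-38.42))
```

View pics/w5.png

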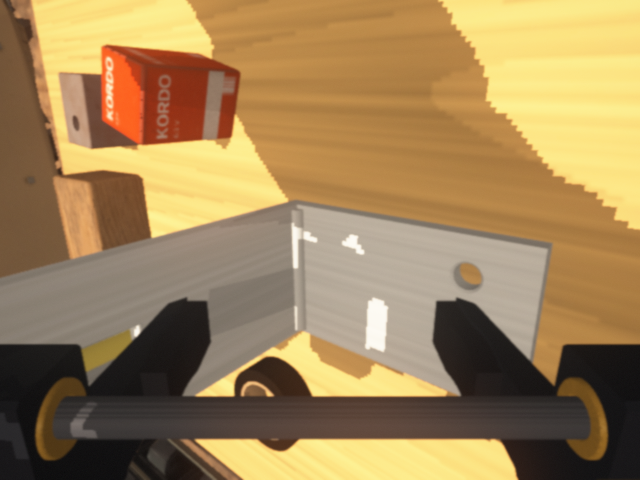

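{"api": "servo_tool", "payload": {
  "translation": [
    [0, 0.0012, 0.0016],
    [0, 0, 0]
  ],
  "turn": [
    [0, 0, 0],
    [0, 0, 0]
  ]
}}

```text
clock: 8.9
tool_pos: [0.5185, 0.2966, 0.0568]
eef_rot: [-0.01, 0.944, -0.329, 0.003]
contact_force: [-0.9, -0.2, 0.4]
opening: 0.996
finger_force: 0.0
```

{"api": "servo_tool", "payload": {
  "translation": [
    [0, 0.0006, 0.0008],
    [0, 0, 0]
  ],
  "turn": [
    [0, 0, 0],
    [0, 0, 0]
  ]
}}

```text
clock: 9.15
tool_pos: [0.5187, 0.2965, 0.056]
eef_rot: [-0.009, 0.944, -0.329, 0.004]
contact_force: [0.0, -0.0, -0.2]
opening: 0.998
finger_force: 0.2
```

{"api": "servo_tool", "payload": {
  "translation": [
    [0, 0.0006, 0.0008],
    [0, 0, 0]
  ],
  "turn": [
    [0, 0, 0],
    [0, 0, 0]
  ]
}}

```text
clock: 9.4
tool_pos: [0.5187, 0.2965, 0.0559]
eef_rot: [-0.009, 0.944, -0.329, 0.004]
contact_force: [-1.4, 0.6, 5.1]
opening: 0.999
finger_force: 2.6
```

{"api": "servo_tool", "payload": {
  "translation": [
    [0, -0.0012, -0.0016],
    [0, -0.0016, 0.0012],
    [0, 0, 0]
  ],
  "turn": [
    [0, 0, 0],
    [0, 0, 0],
    [0, 0, 0]
  ]
}}

```text
clock: 9.78
tool_pos: [0.5187, 0.2942, 0.0569]
eef_rot: [-0.009, 0.944, -0.329, 0.003]
contact_force: [0.2, -0.2, -0.1]
opening: 1.0
finger_force: 0.1
```

{"api": "servo_tool", "payload": {
  "translation": [
    [0, -0.0008, 0.0006],
    [0, 0, 0]
  ],
  "turn": [
    [0, 0, 0],
    [0, 0, 0]
  ]
}}

```text
clock: 10.02
tool_pos: [0.5187, 0.2936, 0.0569]
eef_rot: [-0.01, 0.944, -0.328, 0.004]
contact_force: [0.5, 0.8, -0.4]
opening: 0.998
finger_force: 0.7
```

{"api": "servo_tool", "payload": {
  "translation": [
    [0, -0.0008, 0.0006],
    [0, 0, 0]
  ],
  "turn": [
    [0, 0, 0],
    [0, 0, 0]
  ]
}}

```text
clock: 10.28
tool_pos: [0.5187, 0.2931, 0.057]
eef_rot: [-0.01, 0.945, -0.328, 0.004]
contact_force: [0.1, 3.7, 1.0]
opening: 0.998
finger_force: 1.7
```

{"api": "servo_tool", "payload": {
  "translation": [
    [0, -0.00074, -0.00024],
    [0, -0.00074, -0.00024],
    [0, -0.00074, -0.00024],
    [0, -0.00074, -0.00024],
    [0, -0.00074, -0.00024]
  ],
  "turn": [
    [-0.02, 0, 0],
    [-0.02, 0, 0],
    [-0.02, 0, 0],
    [-0.02, 0, 0],
    [-0.02, 0, 0]
  ]
}}

```text
clock: 10.9
tool_pos: [0.5188, 0.2898, 0.0603]
eef_rot: [-0.01, 0.96, -0.281, 0.003]
contact_force: [-0.1, 2.3, 0.0]
opening: 0.998
finger_force: 1.2
```

```bash
cat > chk.py <<'E'
from h import *
from plant import r,optics
s=r.get_state();print(s["clock"],s["tool_pos"].round(4),s["q"].round(2),s["contact_force"].round(1),tips(s))
d=optics.snapshot("top");P=cloud(d);im=d["img"].astype(int)
e=optics.snapshot("scene");Q=cloud(e);im2=e["img"].astype(int)
# outer face of upright from scene view
def fit(Q,im):
    g=(im.min(2)>70)&(im.max(2)-im.min(2)<45)&(abs(Q[...,0]-.52)<.034)&(Q[...,1]>.03)&(Q[...,1]<.30)&(Q[...,2]>.042)&(Q[...,2]<.25)
    q=Q[g];q=q[(q[:,2]-.036)>0.0]; return q
q=fit(Q,im2)
if len(q)>30:
    yz=q[:,1:];rng=np.random.default_rng(0);best=None
    for _ in range(300):
        a,b=yz[rng.integers(len(yz),size=2)];n=np.array([-(b-a)[1],(b-a)[0]]);L=np.linalg.norm(n)
        if L<.03: continue
        n/=L;k=abs((yz-a)@n)<.003
        if best is None or k.sum()>best.sum(): best=k
    z=yz[best];c=z.mean(0);v=np.linalg.svd(z-c,full_matrices=False)[2][0];v*=np.sign(v[1])
    print("n",best.sum(),"tilt",np.arctan2(-v[0],v[1]).round(3),"line y at z=.036:",(c[0]+v[0]/v[1]*(.036-c[1])).round(4),"ymin",z[:,0].min().round(3),"zmax",z[:,1].max().round(3))
E
python3 chk.py
```

```text
10.9 [0.5188 0.2898 0.0603] [-0.75  1.05 -0.14  1.42  0.54  1.19  0.41] [-0.1  2.3  0. ] ([(-0.8, 75.6), (88.5, 18.5)], np.float64(-32.58))
n 2745 tilt 0.121 line y at z=.036: 0.259 ymin 0.233 zmax 0.236
```

{"api": "servo_tool", "payload": {
  "translation": [
    [0, -0.00074, -0.00024],
    [0, -0.00074, -0.00024],
    [0, -0.00074, -0.00024],
    [0, -0.00074, -0.00024],
    [0, -0.00074, -0.00024],
    [0, -0.00074, -0.00024],
    [0, -0.00074, -0.00024],
    [0, -0.00074, -0.00024],
    [0, -0.00074, -0.00024],
    [0, -0.00074, -0.00024]
  ],
  "turn": [
    [-0.02, 0, 0],
    [-0.02, 0, 0],
    [-0.02, 0, 0],
    [-0.02, 0, 0],
    [-0.02, 0, 0],
    [-0.02, 0, 0],
    [-0.02, 0, 0],
    [-0.02, 0, 0],
    [-0.02, 0, 0],
    [-0.02, 0, 0]
  ]
}}

```text
clock: 12.25
tool_pos: [0.519, 0.2844, 0.0658]
eef_rot: [-0.01, 0.983, -0.183, 0.002]
contact_force: [-0.8, -0.1, 0.1]
opening: 0.998
finger_force: 0.6
```

```bash
python3 chk.py
```

```text
12.25 [0.519  0.2844 0.0658] [-0.64  0.95 -0.2   1.56  0.53  0.97  0.44] [-0.8 -0.1  0.1] ([(-15.8, 74.1), (83.1, 35.9)], np.float64(-21.14))
n 2403 tilt 0.319 line y at z=.036: 0.2591 ymin 0.194 zmax 0.228
```

{"api": "servo_tool", "payload": {
  "translation": [
    [0, -0.00037, -0.00012],
    [0, -0.00037, -0.00012],
    [0, -0.00037, -0.00012],
    [0, -0.00037, -0.00012],
    [0, -0.00037, -0.00012],
    [0, -0.00037, -0.00012],
    [0, -0.00037, -0.00012],
    [0, -0.00037, -0.00012],
    [0, -0.00037, -0.00012],
    [0, -0.00037, -0.00012]
  ],
  "turn": [
    [-0.01, 0, 0],
    [-0.01, 0, 0],
    [-0.01, 0, 0],
    [-0.01, 0, 0],
    [-0.01, 0, 0],
    [-0.01, 0, 0],
    [-0.01, 0, 0],
    [-0.01, 0, 0],
    [-0.01, 0, 0],
    [-0.01, 0, 0]
  ]
}}

```text
clock: 13.6
tool_pos: [0.5189, 0.2814, 0.0681]
eef_rot: [-0.01, 0.991, -0.134, 0.002]
contact_force: [-1.0, 0.8, 0.2]
opening: 0.995
finger_force: 0.3
```

```bash
python3 chk.py
```

```text
13.6 [0.5189 0.2814 0.0681] [-0.57  0.91 -0.24  1.63  0.52  0.87  0.46] [-1.   0.8  0.2] ([(-23.0, 72.2), (79.2, 44.0)], np.float64(-15.43))
n 2150 tilt 0.414 line y at z=.036: 0.259 ymin 0.176 zmax 0.224
```

{"api": "servo_tool", "payload": {
  "translation": [
    [0, -0.00055, -0.00018],
    [0, -0.00055, -0.00018],
    [0, -0.00055, -0.00018],
    [0, -0.00055, -0.00018],
    [0, -0.00055, -0.00018],
    [0, -0.00055, -0.00018],
    [0, -0.00055, -0.00018],
    [0, -0.00055, -0.00018],
    [0, -0.00055, -0.00018],
    [0, -0.00055, -0.00018]
  ],
  "turn": [
    [-0.015, 0, 0],
    [-0.015, 0, 0],
    [-0.015, 0, 0],
    [-0.015, 0, 0],
    [-0.015, 0, 0],
    [-0.015, 0, 0],
    [-0.015, 0, 0],
    [-0.015, 0, 0],
    [-0.015, 0, 0],
    [-0.015, 0, 0]
  ]
}}

```text
clock: 14.95
tool_pos: [0.5191, 0.2763, 0.071]
eef_rot: [-0.01, 0.998, -0.059, 0.001]
contact_force: [0.5, 0.2, 0.1]
opening: 1.002
finger_force: 0.4
```

```bash
python3 chk.py
```

```text
14.95 [0.5191 0.2763 0.071 ] [-0.46  0.87 -0.3   1.72  0.51  0.71  0.51] [0.5 0.2 0.1] ([(-33.6, 68.1), (71.7, 55.5)], np.float64(-6.82))
n 1698 tilt 0.566 line y at z=.036: 0.259 ymin 0.15 zmax 0.209
```

```bash
cat > plan.py <<'E'
import sys
from h import *
from plant import r
th0,th1,ph1,n=map(float,sys.argv[1:5]);n=int(n);py=.259
s=r.get_state();_,ph0=tips(s);ph0=np.radians(ph0)
f=np.array([-np.sin(YAW),np.cos(YAW),0]);k=np.array([0,0,1.]);O=np.array([PIV[0],py,.036])
def ax(p): return np.cos(p)*f+np.sin(p)*k, np.sin(p)*f-np.cos(p)*k
def prof(p,th): # tool profile point (y,z) lowest along w
    w=-f*np.sin(th)+k*np.cos(th);ty,tz=ax(p);pts=[(.053,-.027),(.057,-.036),(.058,-.046)]
    return min((float((a*ty+b*tz)@w),(a,b)) for a,b in pts)[1]
ty,tz=ax(ph0);a,b=prof(ph0,th0);u0=float((s["tool_pos"]+a*ty+b*tz-O)@(f*np.cos(th0)+k*np.sin(th0)));print("u",u0,ph0)
prev=s["tool_pos"]*1;pp=ph0
for i in range(1,n+1):
    th=th0+(th1-th0)*i/n;p=ph0+(ph1-ph0)*i/n
    u=f*np.cos(th)+k*np.sin(th);w=-f*np.sin(th)+k*np.cos(th);ty,tz=ax(p)
    # touch the foot plane; keep u of tip corner
    a,b=prof(p,th);X=O+u0*u+.0078*w-.053*ty+.027*tz
    X+=w*(.0078-float((X+a*ty+b*tz-O)@w))
    tp,zp=ax(pp);d=X-prev;print(f"[0, {d@tp:.5f}, {d@zp:.5f}]", f"{pp-p:.4f}",(X-w*0).round(4)[1:]);prev=X;pp=p
E
python3 plan.py .566 1.32 .14 50
```

```text
u 0.09118271907802955 -0.11972958668681101
[0, -0.00078, -0.00064] -0.0052 [0.2752 0.0718]
[0, -0.00084, -0.00070] -0.0052 [0.2744 0.0726]
[0, -0.00085, -0.00069] -0.0052 [0.2737 0.0734]
[0, -0.00086, -0.00068] -0.0052 [0.2729 0.0741]
[0, -0.00087, -0.00067] -0.0052 [0.2721 0.0749]
[0, -0.00088, -0.00066] -0.0052 [0.2713 0.0756]
[0, -0.00088, -0.00065] -0.0052 [0.2705 0.0763]
[0, -0.00089, -0.00064] -0.0052 [0.2696 0.0771]
[0, -0.00090, -0.00063] -0.0052 [0.2688 0.0778]
[0, -0.00091, -0.00062] -0.0052 [0.2679 0.0784]
[0, -0.00092, -0.00061] -0.0052 [0.267  0.0791]
[0, -0.00093, -0.00060] -0.0052 [0.2661 0.0798]
[0, -0.00094, -0.00059] -0.0052 [0.2652 0.0804]
[0, -0.00095, -0.00058] -0.0052 [0.2643 0.081 ]
[0, -0.00095, -0.00056] -0.0052 [0.2634 0.0816]
[0, -0.00096, -0.00055] -0.0052 [0.2625 0.0822]
[0, -0.00097, -0.00054] -0.0052 [0.2615 0.0828]
[0, -0.00098, -0.00053] -0.0052 [0.2605 0.0834]
[0, -0.00099, -0.00052] -0.0052 [0.2596 0.0839]
[0, -0.00099, -0.00051] -0.0052 [0.2586 0.0844]
[0, -0.00100, -0.00050] -0.0052 [0.2576 0.085 ]
[0, -0.00101, -0.00049] -0.0052 [0.2566 0.0855]
[
[... 642 characters left out ...]
032] -0.0052 [0.2416 0.0906]
[0, -0.00111, -0.00031] -0.0052 [0.2405 0.0908]
[0, -0.00112, -0.00030] -0.0052 [0.2393 0.091 ]
[0, -0.00112, -0.00028] -0.0052 [0.2382 0.0912]
[0, -0.00113, -0.00027] -0.0052 [0.237  0.0914]
[0, -0.00113, -0.00026] -0.0052 [0.2359 0.0916]
[0, -0.00114, -0.00025] -0.0052 [0.2347 0.0917]
[0, -0.00114, -0.00023] -0.0052 [0.2336 0.0918]
[0, -0.00115, -0.00022] -0.0052 [0.2324 0.0919]
[0, -0.00115, -0.00021] -0.0052 [0.2313 0.092 ]
[0, -0.00116, -0.00019] -0.0052 [0.2301 0.0921]
[0, -0.00116, -0.00018] -0.0052 [0.2289 0.0921]
[0, -0.00123, -0.00020] -0.0052 [0.2277 0.0922]
[0, -0.00126, -0.00019] -0.0052 [0.2264 0.0922]
[0, -0.00127, -0.00018] -0.0052 [0.2251 0.0922]
```

{"api": "servo_tool", "payload": {
  "translation": [
    [0, -0.0008, -0.00067],
    [0, -0.00084, -0.0007],
    [0, -0.00085, -0.00069],
    [0, -0.00086, -0.00068],
    [0, -0.00087, -0.00067],
    [0, -0.00088, -0.00066],
    [0, -0.00088, -0.00065],
    [0, -0.00089, -0.00064],
    [0, -0.0009, -0.00063],
    [0, -0.00091, -0.00062]
  ],
  "turn": [
    [-0.0052, 0, 0],
    [-0.0052, 0, 0],
    [-0.0052, 0, 0],
    [-0.0052, 0, 0],
    [-0.0052, 0, 0],
    [-0.0052, 0, 0],
    [-0.0052, 0, 0],
    [-0.0052, 0, 0],
    [-0.0052, 0, 0],
    [-0.0052, 0, 0]
  ]
}}

```text
clock: 16.3
tool_pos: [0.5192, 0.2683, 0.0784]
eef_rot: [-0.01, 0.999, -0.034, 0.001]
contact_force: [-0.3, -1.9, 0.7]
opening: 1.004
finger_force: 0.6
```

```bash
python3 chk.py
```

```text
16.3 [0.5192 0.2683 0.0784] [-0.4   0.85 -0.33  1.76  0.5   0.67  0.55] [-0.3 -1.9  0.7] ([(-43.2, 72.9), (62.5, 65.7)], np.float64(-3.88))
n 1207 tilt 0.711 line y at z=.036: 0.2589 ymin 0.127 zmax 0.192
```

Tracking well. Continuing.

{"api": "servo_tool", "payload": {
  "translation": [
    [0, -0.00092, -0.00061],
    [0, -0.00093, -0.0006],
    [0, -0.00094, -0.00059],
    [0, -0.00095, -0.00058],
    [0, -0.00095, -0.00056],
    [0, -0.00096, -0.00055],
    [0, -0.00097, -0.00054],
    [0, -0.00098, -0.00053],
    [0, -0.00099, -0.00052],
    [0, -0.00099, -0.00051]
  ],
  "turn": [
    [-0.0052, 0, 0],
    [-0.0052, 0, 0],
    [-0.0052, 0, 0],
    [-0.0052, 0, 0],
    [-0.0052, 0, 0],
    [-0.0052, 0, 0],
    [-0.0052, 0, 0],
    [-0.0052, 0, 0],
    [-0.0052, 0, 0],
    [-0.0052, 0, 0]
  ]
}}

```text
clock: 17.65
tool_pos: [0.5194, 0.2592, 0.0845]
eef_rot: [-0.01, 1.0, -0.008, 0.0]
contact_force: [-0.2, -0.4, 1.0]
opening: 0.996
finger_force: 0.8
```

```bash
python3 chk.py; python3 plan.py .861 1.32 .14 30 | head -12
```

```text
17.65 [0.5194 0.2592 0.0845] [-0.34  0.83 -0.36  1.79  0.49  0.62  0.58] [-0.2 -0.4  1. ] ([(-53.9, 76.3), (52.1, 74.7)], np.float64(-0.88))
n 887 tilt -0.709 line y at z=.036: 0.2481 ymin 0.251 zmax 0.1
u 0.09131549472985598 -0.0158824961931484
[0, -0.00069, -0.00025] -0.0052 [0.2582 0.0847]
[0, -0.00102, -0.00051] -0.0052 [0.2571 0.0852]
[0, -0.00103, -0.00049] -0.0052 [0.2561 0.0857]
[0, -0.00104, -0.00048] -0.0052 [0.2551 0.0862]
[0, -0.00105, -0.00047] -0.0052 [0.254  0.0867]
[0, -0.00105, -0.00046] -0.0052 [0.253  0.0871]
[0, -0.00106, -0.00045] -0.0052 [0.2519 0.0876]
[0, -0.00107, -0.00043] -0.0052 [0.2508 0.088 ]
[0, -0.00108, -0.00042] -0.0052 [0.2497 0.0884]
[0, -0.00108, -0.00041] -0.0052 [0.2486 0.0888]
[0, -0.00109, -0.00040] -0.0052 [0.2475 0.0891]
```

```bash
sed -i 's/^q=fit(Q,im2)/q=np.vstack([fit(Q,im2),fit(P,im)]);q=q[(q[:,1]<.245)]\nprint(len(q))/' chk.py; python3 chk.py
```

```text
17.75 [0.5195 0.2588 0.0845] [-0.34  0.83 -0.36  1.79  0.49  0.62  0.58] [ 0.5 -1.2  2.2] ([(-54.2, 76.3), (51.8, 74.6)], np.float64(-0.91))
877
n 627 tilt 0.852 line y at z=.036: 0.2589 ymin 0.106 zmax 0.171
```

{"api": "servo_tool", "payload": {
  "translation": [
    [0, -0.001, -0.0005],
    [0, -0.00101, -0.00049],
    [0, -0.00102, -0.00048],
    [0, -0.00102, -0.00046],
    [0, -0.00103, -0.00045],
    [0, -0.00104, -0.00044],
    [0, -0.00105, -0.00043],
    [0, -0.00105, -0.00042],
    [0, -0.00106, -0.00041],
    [0, -0.00107, -0.00039]
  ],
  "turn": [
    [-0.0052, 0, 0],
    [-0.0052, 0, 0],
    [-0.0052, 0, 0],
    [-0.0052, 0, 0],
    [-0.0052, 0, 0],
    [-0.0052, 0, 0],
    [-0.0052, 0, 0],
    [-0.0052, 0, 0],
    [-0.0052, 0, 0],
    [-0.0052, 0, 0]
  ]
}}

```text
clock: 19.1
tool_pos: [0.5197, 0.2487, 0.0888]
eef_rot: [-0.01, 1.0, 0.018, 0.0]
contact_force: [0.6, -1.0, 1.9]
opening: 1.005
finger_force: 1.0
```

```bash
sed -i 's/^d=optics/pass\nd=optics/' chk.py; python3 chk.py; python3 - <<'E'
from h import *
from plant import optics
d=optics.snapshot("scene");cv2.imwrite("pics/s6.png",cv2.resize(d["img"][150:370,160:450,::-1],None,fx=2.7,fy=2.7,interpolation=cv2.INTER_CUBIC))
E
```

```text
19.1 [0.5197 0.2487 0.0888] [-0.28  0.82 -0.4   1.83  0.48  0.57  0.62] [ 0.6 -1.   1.9] ([(-65.7, 77.9), (40.2, 81.7)], np.float64(2.09))
958
n 717 tilt 1.027 line y at z=.036: 0.2765 ymin 0.089 zmax 0.149
```

View pics/s6.png

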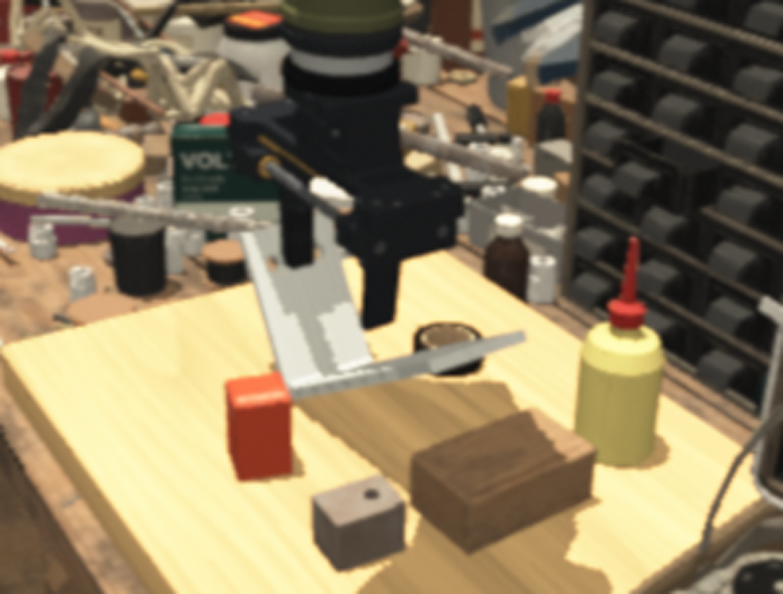

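The finger at about (300,250) holds the foot's inner face. The upright is low over the board near the stop, and the lower edge is still in place. Continuing.

{"api": "servo_tool", "payload": {
  "translation": [
    [0, -0.00107, -0.00038],
    [0, -0.00108, -0.00037],
    [0, -0.00109, -0.00036],
    [0, -0.00109, -0.00035],
    [0, -0.0011, -0.00033],
    [0, -0.0011, -0.00032],
    [0, -0.00111, -0.00031],
    [0, -0.00112, -0.0003],
    [0, -0.00112, -0.00028],
    [0, -0.00113, -0.00027]
  ],
  "turn": [
    [-0.0052, 0, 0],
    [-0.0052, 0, 0],
    [-0.0052, 0, 0],
    [-0.0052, 0, 0],
    [-0.0052, 0, 0],
    [-0.0052, 0, 0],
    [-0.0052, 0, 0],
    [-0.0052, 0, 0],
    [-0.0052, 0, 0],
    [-0.0052, 0, 0]
  ]
}}

```text
clock: 20.5
tool_pos: [0.5199, 0.2375, 0.0914]
eef_rot: [-0.01, 0.999, 0.044, -0.0]
contact_force: [1.0, -1.8, 2.5]
opening: 1.0
finger_force: 1.2
```

```bash
python3 chk.py;python3 plan.py 1.17 1.35 .15 13 
```

```text
20.5 [0.5199 0.2375 0.0914] [-0.2   0.81 -0.44  1.86  0.48  0.53  0.67] [ 1.  -1.8  2.5] ([(-78.1, 77.6), (27.4, 87.0)], np.float64(5.07))
1906
n 1514 tilt 1.165 line y at z=.036: 0.2816 ymin 0.076 zmax 0.126
u 0.09126119229978856 0.0879645943005142
[0, -0.00127, -0.00036] -0.0048 [0.2359 0.0917]
[0, -0.00104, -0.00023] -0.0048 [0.2349 0.0918]
[0, -0.00105, -0.00022] -0.0048 [0.2338 0.0919]
[0, -0.00105, -0.00021] -0.0048 [0.2328 0.092 ]
[0, -0.00106, -0.00019] -0.0048 [0.2317 0.0921]
[0, -0.00106, -0.00018] -0.0048 [0.2306 0.0921]
[0, -0.00107, -0.00017] -0.0048 [0.2295 0.0922]
[0, -0.00109, -0.00017] -0.0048 [0.2284 0.0922]
[0, -0.00116, -0.00019] -0.0048 [0.2273 0.0923]
[0, -0.00116, -0.00017] -0.0048 [0.2261 0.0923]
[0, -0.00116, -0.00016] -0.0048 [0.2249 0.0923]
[0, -0.00117, -0.00015] -0.0048 [0.2237 0.0923]
[0, -0.00117, -0.00013] -0.0048 [0.2226 0.0922]
```

{"api": "servo_tool", "payload": {
  "translation": [
    [0, -0.0008, -0.0002],
    [0, -0.0008, -0.0002],
    [0, -0.0008, -0.0002],
    [0, -0.0008, -0.00016],
    [0, -0.0008, -0.00016],
    [0, -0.0007, -0.00014],
    [0, -0.0006, -0.0001],
    [0, -0.0006, -0.0001],
    [0, -0.0006, -0.0001],
    [0, -0.0006, -0.0001]
  ],
  "turn": [
    [-0.0036, 0, 0],
    [-0.0036, 0, 0],
    [-0.0036, 0, 0],
    [-0.0036, 0, 0],
    [-0.0036, 0, 0],
    [-0.003, 0, 0],
    [-0.0025, 0, 0],
    [-0.0025, 0, 0],
    [-0.0025, 0, 0],
    [-0.0025, 0, 0]
  ]
}}

```text
clock: 21.85
tool_pos: [0.52, 0.2304, 0.0921]
eef_rot: [-0.01, 0.998, 0.06, -0.0]
contact_force: [1.0, -2.5, 1.5]
opening: 1.002
finger_force: 1.3
```

```bash
python3 chk.py
```

```text
21.85 [0.52   0.2304 0.0921] [-0.16  0.81 -0.46  1.88  0.47  0.5   0.69] [ 1.  -2.5  1.5] ([(-85.9, 76.6), (19.3, 89.3)], np.float64(6.83))
2538
n 2014 tilt 1.245 line y at z=.036: 0.2853 ymin 0.07 zmax 0.109
```

{"api": "servo_tool", "payload": {
  "translation": [
    [0, -0.0006, -0.0001],
    [0, -0.0006, -0.0001],
    [0, -0.0006, -0.0001],
    [0, -0.0006, -0.0001],
    [0, -0.0006, -0.0001],
    [0, -0.0006, -0.0001]
  ],
  "turn": [
    [-0.0025, 0, 0],
    [-0.0025, 0, 0],
    [-0.0025, 0, 0],
    [-0.0025, 0, 0],
    [-0.0025, 0, 0],
    [-0.0025, 0, 0]
  ]
}}

```text
clock: 22.7
tool_pos: [0.5201, 0.2267, 0.0923]
eef_rot: [-0.01, 0.998, 0.067, -0.0]
contact_force: [1.2, -2.8, 3.2]
opening: 1.0
finger_force: 1.4
```

{"api": "servo_tool", "payload": {
  "translation": [
    [0, -0.0005, -0.0001],
    [0, -0.0005, -0.0001],
    [0, -0.0005, -0.0001],
    [0, -0.0005, -0.0001],
    [0, -0.0005, -0.0001],
    [0, -0.0005, -0.0001]
  ],
  "turn": [
    [-0.002, 0, 0],
    [-0.002, 0, 0],
    [-0.002, 0, 0],
    [-0.002, 0, 0],
    [-0.002, 0, 0],
    [-0.002, 0, 0]
  ]
}}

```text
clock: 23.45
tool_pos: [0.5196, 0.224, 0.0923]
eef_rot: [-0.01, 0.997, 0.073, -0.001]
contact_force: [1.0, -0.0, 0.3]
opening: 1.003
finger_force: 0.0
```

```bash
python3 chk.py
```

```text
23.45 [0.5196 0.224  0.0923] [-0.12  0.81 -0.48  1.89  0.47  0.48  0.72] [ 1.  -0.   0.3] ([(-92.8, 75.2), (12.1, 90.7)], np.float64(8.39))
2911
n 2288 tilt 1.307 line y at z=.036: 0.292 ymin 0.064 zmax 0.099
```

{"api": "servo_tool", "payload": {
  "translation": [
    [0, -0.002, 0],
    [0, -0.003, -0.003],
    [0, 0, -0.01],
    [0, 0, -0.02],
    [0, 0, -0.03],
    [0, 0, -0.03],
    [0, 0, -0.03],
    [0, 0, -0.03],
    [0, 0, -0.02],
    [0, 0, 0]
  ],
  "turn": [
    [0, 0, 0],
    [0, 0, 0],
    [0, 0, 0],
    [0, 0, 0],
    [0, 0, 0],
    [0, 0, 0],
    [0, 0, 0],
    [0, 0, 0],
    [0, 0, 0],
    [0, 0, 0]
  ]
}}

```text
clock: 24.8
tool_pos: [0.5215, 0.1938, 0.2647]
eef_rot: [-0.01, 0.997, 0.073, 0.001]
contact_force: [0.9, -0.0, -0.0]
opening: 0.999
finger_force: 0.0
```

```bash
python3 chk.py; python3 - <<'E'
from h import *
from plant import optics
d=optics.snapshot("scene");cv2.imwrite("pics/s7.png",cv2.resize(d["img"][150:370,160:450,::-1],None,fx=2.7,fy=2.7,interpolation=cv2.INTER_CUBIC))
E
```

```text
24.8 [0.5215 0.1938 0.2647] [ 0.06  0.58 -0.67  1.74  0.29  0.87  0.89] [ 0.9 -0.  -0. ] ([(-123.1, 247.7), (-18.2, 263.2)], np.float64(8.43))
4097
n 3581 tilt 1.305 line y at z=.036: 0.2918 ymin 0.066 zmax 0.099
```

View pics/s7.png

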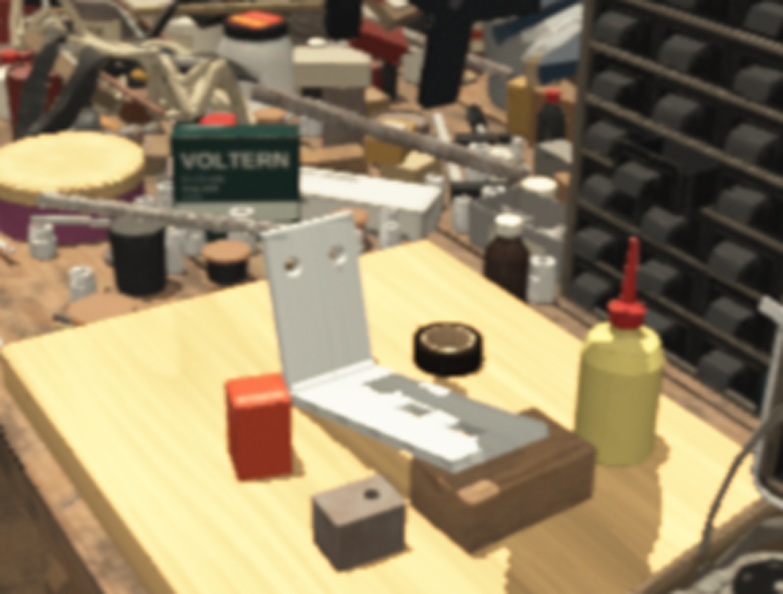

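The bracket lies on the stop with its foot plate up, from (265,230) to (350,220). The bystanders have not moved and the gripper is clear. Handing in.

```bash
python3 -c "
from plant import r
print(r.finish_job())"
```

```text
the job is handed in; nothing more can be done
None
```

The bracket was let down slowly, held by a finger on its foot plate, and lies on the stop at about 1.31 rad with its lower edge on the board and foot plate up; the small things look unmoved in the last picture, the gripper is clear, and the job was handed in at about 25 s (no verdict was returned).

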